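# Release the damper cradle

## Task

Set the damper cradle on the bench to its wide setting. First free the sliding cradle while it stays where it is: pull its thumbscrew straight up against the spring until the thread can catch, then screw it out anticlockwise (seen from above) to its stop so that it stays up by itself; then slide the cradle along its rail fully against the end stop, leave the screw up, and do not knock over the drinks can.

Things in the scene. Friction and masses are not known exactly. Their poses are not given: they have to be found in the camera images.
- cradle_rail: Fixed dark steel rail: 340 mm long along its y axis, 100 mm wide along its x, top face 19 mm above the bench. Origin on the bench, on its centre line. A fixed aluminium vee block (top 50 mm above the bench) stands on it at y = -158 mm; the end stop bar is at its +y end. Its yaw varies by up to 0.6 rad; at yaw 0 its axes are the world's.
- cradle (a point): Centre of the top face of the sliding cradle's plate (aluminium, 96 mm across the rail, 120 mm along it, top face 40 mm above the bench); axes as the rail's. A vee block (90 mm wide, top 71 mm above the bench) stands on the plate 40 mm from here towards -y; the thumbscrew stands 30 mm from here towards +y, on the rail's centre line.
- end_stop (a point): Middle of the upper edge, on the cradle's side, of the dark steel end stop bar (100 mm across the rail, 22 mm thick, top 49 mm above the bench). The plate's edge, 60 mm from the plate's centre, meets it after 100 mm of travel along the rail's +y.
- screw_lift (a joint): How far the screw is pulled up, m: 0 (down) to 0.020. A spring pulls it down with 7 N at 0, 10 N at 0.013. Below 0.008 the lug stays in its slot and the screw turns no farther than about 0.15 rad. Pulled above 0.008 (aim for 0.011) it can be turned onto the thread, which then lifts it to 0.013. On the thread it neither springs back nor unwinds when let go.
- screw_turn (a joint): Turn of the screw, rad, anticlockwise from above: 0 to 0.1 at the start; the lug is safely on the thread from 0.5 on, the thread rises up to 2.1 and is level from there to the stop at 2.62. Takes about 0.1 N m. It is too much for one turn of a wrist: let go and take the head again.
- carriage (a joint): Travel of the sliding cradle along the rail's +y, m: 0 at the start to 0.100 at the end stop. The screw's nose locks it in a hole of the rail (2 mm of play) unless the screw is up by more than 0.009. Freed, it slides with 2.5 N of friction and stays where it is left; it can be pushed, or drawn along by the screw's head.
- can: Plain metal drinks can, 53 mm in diameter, 134 mm tall, standing on the bench beside the rail; origin at the centre of its underside, z up its axis.
- collar (a point): Centre of the screw's collar at its foot, on the plate's top face: a steel collar 37 mm wide round the shank, up to 61 mm above the bench. Its rim has an upright slot, in which a lug on the shank stands at the start, and beside it a rising spiral edge, the thread.
- screw_head (a point): Centre of the thumbscrew's knurled steel head: an upright cylinder 28 mm in diameter, 22 mm high, with a dark slot line across its top (along its x axis; at the start within 0.1 rad of the rail's x). Take it at any yaw. At the start 89 mm above the bench; it moves with all three joints. Below it is a bare 10 mm shank, so fingertips may reach 20 mm below the head's centre.

How it is judged:
By the outcome, as a careful person would: the job done as asked, in the order asked, and still so for the second after the job is handed in, with the robot touching nothing.
It also fails if it takes over 61 s, if anything falls off the work surface, if the arm or the gripper's body presses on something with over 40 N, if the wrist force passes 120 N, or if a joint passes its speed limit or range.

## Robot

A 6-joint arm with a two-finger parallel gripper is mounted at the origin on the work surface. World frame = base frame: x ahead of the robot, y to its left, z up, the work surface at z = 0. Lengths are in mm, angles in rad, forces in N, time in s.
With the tool pointing down it reaches from about 275 to 1000 mm from the base axis. Payload 8.4 kg.
Tool frame: the origin (TCP) lies on the mounting face of the last link; the fingertips stand 173 mm ahead of it and the grasp point (between the pads) lies 155 mm ahead of it; z points along the fingers, y is the line along which they close (so a half turn about z gives the same grasp; the last joint's range is limited). The gripper opens to 85 mm and grips with 20 to 120 N. Pads are 22 mm wide; open, the fingers measure 114 mm over their backs; the gripper's body (76 mm by 85 mm) begins 54 mm behind the grasp point. The pads swing forward as they close: fully open they stand 13 mm farther back than shut.
Start: joints at [1.17, 0.353, 1.633, -0, 1.155, -0.002], TCP at [242.695, 575.959, 404.681] pointing down, gripper open.
Joint ranges: [-2.63, 2.63], [-0.92, 2.1], [0.06, 2.66], [-1.3, 4.44], [0, 2.69], [-3.02, 3.02]. Speed limits (rad/s): [2.22, 2.22, 2.79, 3.14, 3.14, 3.14].

## Interface

Orientations are given as [roll, pitch, yaw] about the fixed x, y, z axes, in that order (R = Rz(yaw) Ry(pitch) Rx(roll)).
In Python, from rig import r gives the robot as it stands.
- The arm moves only by the tool apply_moves, never from a script. Its argument "deltas" is a list of rows, each an object with "claw": the gripper command: -1 is fully open, 1 is shut, values between are in proportion; "delta_pos": the shift along the tool's x, y, z in cm, a list of three; "yaw": the turn about the tool's z in rad. In form: [{"claw": claw, "delta_pos": [tx, ty, tz], "yaw": yaw}, ...]. A call has 1 to 8 rows; each row shifts and turns the commanded pose from where the row before left it, along the tool's axes as they then stand; what a row does not reach is not made up. A row lasts 1/8 s, in which the tool goes at most 62.5 mm and 10.7 degrees, less where a joint would pass 70% of its speed; a pose out of reach is approached as far as the arm can. A call with a gripper value outside its range is refused whole. The fingers move at their own pace and stop on an object; "grip_force" is the grip in N (left out, the last holds). Time passes only in rows, so rows that do not move let the fingers close. It gives the time, the measured TCP pose, the force, the opening and the grip force at its end, in the units of the state.
- r.sense(): the state, without advancing time (a new reading comes with each control period).
- r.grab_frame(name): name is "scene" or "top" or "wrist"; returns a dict with "img" (480x640x3 uint8, blue, green, red), "z_map" (480x640 float32, mm along the optical axis (not along the pixel's ray), 0 where there is no reading), "fx", "fy", "cx", "cy" (pixels), "eye" and "rotation" of the camera in the world; the wrist camera has in their place "T_tool_cam" (4x4, takes a point from camera to tool coordinates, whose origin is the TCP and whose axes are the flange's). Camera axes: x right, y up, looking along -z (the intrinsics and any distortion apply to the point x, -y, -z); pixel columns grow to the right and rows downward; lengths in mm; the calibration is good to about 2 mm. The wrist camera is an equidistant fisheye: a pixel r from the principal point sees the ray r / f radians off the axis. A picture is of the moment at which its call begins: read the wrist's pose just before it.
- r.sign_off(): hands the job in; it is judged then, once.
The state is a dict: "clock": time; "qpos": joint angles; "qvel": joint speeds; "joint_efforts": joint torques, N m; "eef_pos": TCP position; "tcp_rot": TCP orientation; "contact_force": force on the tool from outside, world axes, zero at the start; "wrist_torque": the same for the moment, N m; "opening": opening from 0.0 (shut) to 1.0 (fully open); "grasp_force": force on a finger pad.
Only numpy, scipy, OpenCV 4.12 (cv2) and the standard library are available. Lean on these libraries where they do the work, as an engineer would, in place of code of your own. Each camera call takes 0.05 s, during which the arm holds its last target. There are 200 camera calls.

## Working session

There is one attempt and no reset: what is moved stays moved. The work goes in short steps, Python scripts to look and compute and a tool call to move; the robot and the scene stay as the last step left them, time stands still between calls to the robot, and variables do not carry over. Pictures are saved under pics/ and viewed, at most 10 in all, crops included, and the job is handed in when it is done.

Besides the shell and the picture viewer there is one more tool, called after "Request:" as a command line: name --argument value ..., lists and objects as JSON in quotes. apply_moves: Moves the arm, as the interface text tells. Its arguments: {"type":"object","properties":{"deltas":{"type":"array"},"grip_force":{"type":"number"}},"required":["deltas"]}

```bash
mkdir -p pics; ls
python3 - <<'E'
from rig import r
import cv2,pickle
s=r.sense();print(s)
for n in("top","scene"):
    f=r.grab_frame(n);cv2.imwrite(f"pics/{n}1.png",f["img"]);pickle.dump(f,open(f"{n}.pkl","wb"))
    print({k:v for k,v in f.items() if k not in("img","z_map")})
E
```

```text
pics
{'clock': 0.0, 'qpos': array([ 1.16960806e+00,  3.53664274e-01,  1.63413459e+00, -3.18228329e-05,
        1.15515821e+00, -2.39837649e-03]), 'qvel': array([ 0.00094304,  0.00026523, -0.00161726, -0.00020922,  0.00032338,
        0.00076968]), 'joint_efforts': array([-4.00579120e-05, -6.05241466e+01, -3.42060363e+01,  8.15049276e-06,
        9.39961028e-03,  3.76775245e-05]), 'eef_pos': array([242.60479307, 575.74711294, 403.95123639]), 'tcp_rot': array([-3.14022817e+00,  2.58233797e-05,  2.74281565e+00]), 'contact_force': array([-1.01118205,  0.82896714, -0.02602866]), 'wrist_torque': array([-0.0133398 ,  0.03236034,  0.02072355]), 'grasp_force': 0.0, 'opening': 1.0010741980971327}
{'fx': 443.07870747670034, 'fy': 443.07870747670034, 'cx': 318.61780152685003, 'cy': 241.71747824969708, 'eye': array([535.68270096, -16.99723076, 717.08495716]), 'rotation': array([ 0.13883889, -0.00364743, -1.58873066])}
{'fx': 483.674681064364, 'fy': 483.674681064364, 'cx': 317.9442489273601, 'cy': 244.38880025912712, 'eye': array([ 990.99966287, -380.27337088,  675.22071632]), 'rotation': array([0.69149451, 0.01114882, 0.78382649])}
```

View pics/top1.png

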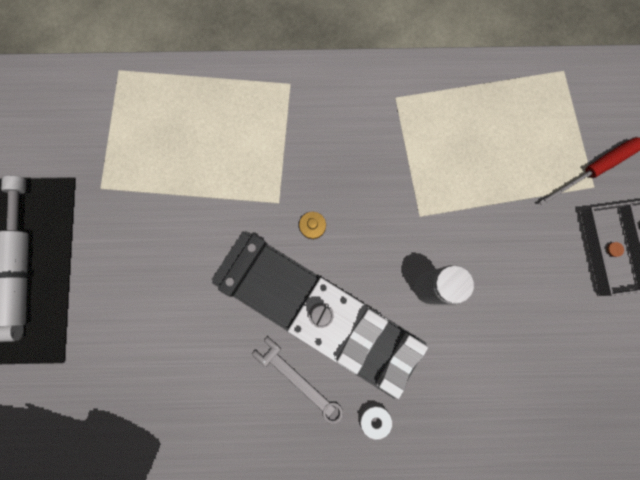

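View pics/scene1.png

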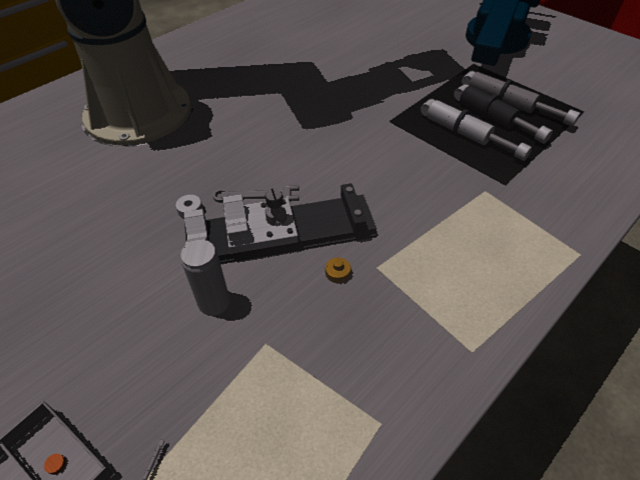

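The top view shows the screw head at about (321,316), the end stop bar around (238,262), the fixed vee around (402,365) and the can top at (455,285). The scene view agrees: the can stands on the far side from the robot, beside the vee end.

```bash
cat > h.py <<'E'
import numpy as np,cv2,pickle
from scipy.spatial.transform import Rotation as Ro
def cast(f,px,z):
    R=Ro.from_euler('xyz',f["rotation"]).as_matrix()
    d=R@np.array([(px[0]-f["cx"])/f["fx"],-(px[1]-f["cy"])/f["fy"],-1])
    return f["eye"]+d*(z-f["eye"][2])/d[2]
def castw(f,s,px,z):
    R=Ro.from_euler('xyz',s["tcp_rot"]).as_matrix();T=f["T_tool_cam"]
    u=np.array([px[0]-f["cx"],px[1]-f["cy"]]);r=np.hypot(*u);t=r/f["fx"]
    d=np.array([np.sin(t)*u[0]/max(r,1e-9),-np.sin(t)*u[1]/max(r,1e-9),-np.cos(t)])
    d=R@T[:3,:3]@d;e=R@T[:3,3]+s["eef_pos"]
    return e+d*(z-e[2])/d[2]
E
python3 - <<'E'
from h import *
f=pickle.load(open("top.pkl","rb"))
z=f["z_map"]
print("head",cast(f,(321,316),100),"z",z[316,321],"can",cast(f,(455,285),134),z[285,455])
hsv=cv2.cvtColor(f["img"],cv2.COLOR_BGR2HSV)
# height map
R=Ro.from_euler('xyz',f["rotation"]).as_matrix()
v,u=np.mgrid[:480,:640]
P=np.stack([(u-f["cx"])/f["fx"]*z,-(v-f["cy"])/f["fy"]*z,-z],-1)@R.T+f["eye"]
def show(n,m):
    m=m.astype(np.uint8);k,l,st,c=cv2.connectedComponentsWithStats(m)
    for i in range(1,k):
        if st[i,4]>60:
            q=P[l==i];mr=cv2.minAreaRect(q[:,:2].astype(np.float32))
            print(n,st[i,4],np.median(q,0).round(1),np.round(mr[0],1),np.round(mr[1],1),round(mr[2],2))
reg=(u>200)&(u<500)&(v>220)&(v<410)&(z>0)
H=P[...,2]
show("rail+",reg&(H>12)&(H<125)&(u<432)); show("plate",reg&(H>34)&(H<44)); show("tall",reg&(H>85)); show("stop",reg&(H>44)&(H<54))
E
```

```text
head [518.75554317 -22.21868883 100.        ] z 608.7785 can [ 556.64787296 -198.51204299  134.        ] 582.70795
rail+ 387 [655.6 -11.2  18.3] [654.1 -11. ] [41.8 26.4] 88.7
rail+ 13413 [520.5 -22.2  38.6] [521.8 -17.3] [340.   99.7] 56.8
rail+ 445 [ 557.3 -174.3   60.1] [ 557.8 -180.4] [49.3 17.4] 2.48
rail+ 75 [ 378.7 -101.7   20.6] [ 378.8 -101.2] [ 6.1 30.9] 2.54
plate 3048 [509.3 -37.1  40.1] [503.8 -46.7] [119.1  96.1] 57.13
plate 193 [ 457.2 -150.5   39. ] [ 456.  -150.7] [34.6 16.6] 56.22
plate 201 [ 428.3 -132.2   38.8] [ 428.1 -132.6] [34.1 15.8] 59.75
tall 1491 [ 557.6 -192.   133.5] [ 558.  -196.7] [50.4 50.4] 62.48
tall 338 [520.  -22.1 100. ] [519.4 -22.3] [27.6 28.6] 88.98
stop 924 [595.4  96.8  49.1] [596.5  96.9] [22.7 99.6] 57.26
stop 323 [481.8 -79.7  50.7] [483.3 -81.4] [33.8 25.7] 56.8
stop 338 [ 471.1 -159.9   49.3] [ 470.4 -159.4] [34.2 22.5] 55.48
stop 353 [ 414.7 -123.7   49.2] [ 415.1 -124.4] [34.2 23.1] 55.9
```

Request:
apply_moves --deltas '[{"claw": -1,"delta_pos": [-4,-3.7,0],"yaw": 0},{"claw": -1,"delta_pos": [-4,-3.7,0],"yaw": 0},{"claw": -1,"delta_pos": [-4,-3.7,0],"yaw": 0},{"claw": -1,"delta_pos": [-4,-3.7,0],"yaw": 0},{"claw": -1,"delta_pos": [-4,-3.7,0],"yaw": 0},{"claw": -1,"delta_pos": [-4,-3.7,0],"yaw": 0},{"claw": -1,"delta_pos": [-4,-3.7,0],"yaw": 0},{"claw": -1,"delta_pos": [-4,-3.7,0],"yaw": 0}]' --grip_force 60

```text
clock: 1.1
eef_pos: [423.0, 177.2, 404.7]
tcp_rot: [3.142, 0.0, 2.743]
contact_force: [-0.0, 1.1, -0.4]
opening: 1.001
grasp_force: 0.0
```

Request:
apply_moves --deltas '[{"claw": -1,"delta_pos": [-4,-3.7,0],"yaw": 0},{"claw": -1,"delta_pos": [-4,-3.7,0],"yaw": 0},{"claw": -1,"delta_pos": [-4,-3.7,0],"yaw": 0},{"claw": -1,"delta_pos": [-4,-3.7,0],"yaw": 0},{"claw": -1,"delta_pos": [0,0,0],"yaw": 0.18},{"claw": -1,"delta_pos": [0,0,0],"yaw": 0.18},{"claw": -1,"delta_pos": [0,0,0],"yaw": 0.18},{"claw": -1,"delta_pos": [0,0,0],"yaw": 0.18}]'

```text
clock: 2.1
eef_pos: [512.4, -19.7, 404.4]
tcp_rot: [-3.141, -0.0, 2.017]
contact_force: [-0.1, 0.1, 0.1]
opening: 1.0
grasp_force: 0.0
```

Request:
apply_moves --deltas '[{"claw": -1,"delta_pos": [0,0,0],"yaw": 0.18},{"claw": -1,"delta_pos": [0,0,0],"yaw": 0.18},{"claw": -1,"delta_pos": [0,0,0],"yaw": 0.18},{"claw": -1,"delta_pos": [0,0,0],"yaw": 0.18},{"claw": -1,"delta_pos": [0,0,0],"yaw": 0.18},{"claw": -1,"delta_pos": [0,0,0],"yaw": 0.13},{"claw": -1,"delta_pos": [0,0,0],"yaw": 0}]'

```text
clock: 2.98
eef_pos: [512.5, -19.6, 404.4]
tcp_rot: [-3.141, 0.0, 0.994]
contact_force: [-0.6, 0.1, -0.2]
opening: 1.004
grasp_force: 0.0
```

Run:
```python
from h import *
from rig import r
s=r.sense();f=r.grab_frame("wrist");pickle.dump((s,f),open("w1.pkl","wb"));cv2.imwrite("pics/w1.png",f["img"])
print(s["qpos"],{k:v for k,v in f.items() if k not in("img","z_map")})
```

```text
[-4.11101151e-02  1.78657532e-01  1.87012602e+00 -2.11319744e-05
  1.09337058e+00  5.35961859e-01] {'fx': 371.64829954431775, 'fy': 371.64829954431775, 'cx': 319.247704220181, 'cy': 242.25562008765604, 'T_tool_cam': array([[ 2.29292023e-04,  9.59724752e-01,  2.80941893e-01,
         7.13054246e+01],
       [ 9.99999964e-01, -2.60194663e-04,  7.26956156e-05,
         6.44631069e-01],
       [ 1.42867363e-04,  2.80941866e-01, -9.59724777e-01,
         3.05796161e+01],
       [ 0.00000000e+00,  0.00000000e+00,  0.00000000e+00,
         1.00000000e+00]])}
```

View pics/w1.png

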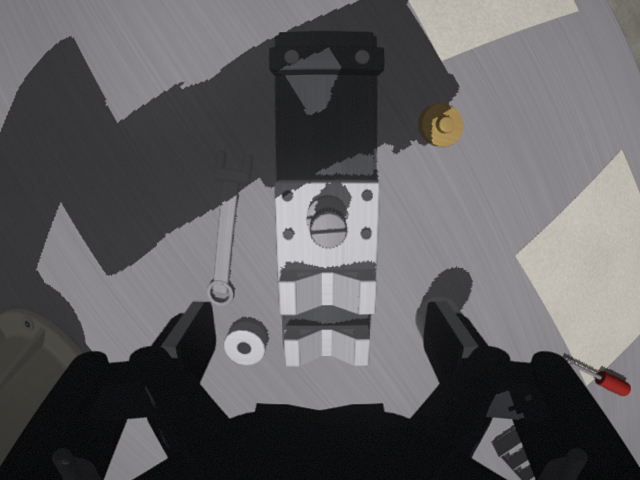

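The wrist view shows the rail upright in the picture, with the head's slotted top around (328,229) and the can partly hidden behind the right finger. Now the head top and can from depth.

```bash
cat >> h.py <<'E'
def headw(s,f,lo=85,hi=125,win=(280,380,180,280)):
    z=f["z_map"];v,u=np.mgrid[:480,:640]
    a,b=u-f["cx"],v-f["cy"];r=np.hypot(a,b);k=np.tan(r/f["fx"])/np.maximum(r,1e-9)
    R=Ro.from_euler('xyz',s["tcp_rot"]).as_matrix();T=f["T_tool_cam"]
    C=np.stack([a*k*z,-b*k*z,-z],-1)
    P=(C@T[:3,:3].T+T[:3,3])@R.T+s["eef_pos"]
    m=(P[...,2]>lo)&(P[...,2]<hi)&(z>0)&(u>win[0])&(u<win[1])&(v>win[2])&(v<win[3])
    h=np.median(P[m][:,2]);m&=P[...,2]>np.percentile(P[m][:,2],90)-4
    c,w,_=cv2.minAreaRect(P[m][:,:2].astype(np.float32))
    px=cv2.minEnclosingCircle(np.argwhere(m)[:,::-1].astype(np.float32))
    d=R.T@(np.array([*c,h])-s["eef_pos"])
    return dict(n=m.sum(),h=h,c=np.round(c,1),size=np.round(w,1),px=px,tool=d.round(1))
E
python3 - <<'E'
from h import *
s,f=pickle.load(open("w1.pkl","rb"));q=headw(s,f);print(q,castw(f,s,q["px"][0],100))
E
```

```text
{'n': np.int64(1062), 'h': np.float64(100.09172258036432), 'c': array([519.3, -23. ]), 'size': array([28.5, 28.3]), 'px': ((328.1473388671875, 229.56781005859375), 18.977371215820312), 'tool': array([  0.9,   7.7, 304.3])} [519.15583301 -22.60999884 100.        ]
```

Request:
apply_moves --deltas '[{"claw": -1,"delta_pos": [0.1,0.77,2],"yaw": 0},{"claw": -1,"delta_pos": [0,0,4],"yaw": 0},{"claw": -1,"delta_pos": [0,0,3.5],"yaw": 0},{"claw": -1,"delta_pos": [0,0,2],"yaw": 0},{"claw": -1,"delta_pos": [0,0,0],"yaw": 0},{"claw": -1,"delta_pos": [0,0,0],"yaw": 0}]'

```text
clock: 3.78
eef_pos: [520.0, -23.0, 290.4]
tcp_rot: [3.141, -0.0, 0.994]
contact_force: [-1.1, 0.6, 1.2]
opening: 1.002
grasp_force: 0.0
```

Run:
```python
from h import *
from rig import r
s=r.sense();f=r.grab_frame("wrist");cv2.imwrite("pics/w2.png",f["img"])
q=headw(s,f,win=(250,400,180,400));print(s["eef_pos"],s["contact_force"],q,castw(f,s,q["px"][0],100))
```

```text
[520.02512683 -22.97725323 290.44721243] [-1.0675531   0.57086943  1.23033324] {'n': np.int64(2665), 'h': np.float64(99.9625054698451), 'c': array([518.9, -23.3]), 'size': array([29.5, 28.8]), 'px': ((316.09649658203125, 291.5), 30.75173568725586), 'tool': array([ -1. ,  -0.9, 190.5])} [519.7306877  -22.16415462 100.        ]
```

View pics/w2.png

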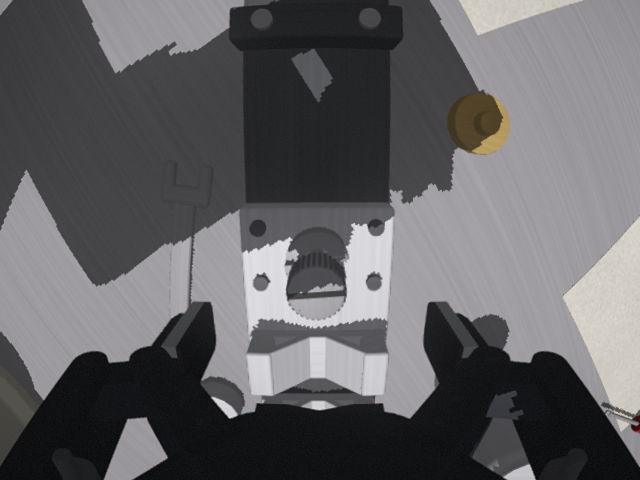

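The head is centred between the fingers (top near (316,291)), and the can is well clear. I descend and grip.

Request:
apply_moves --deltas '[{"claw": -1,"delta_pos": [0,0,2],"yaw": 0},{"claw": -1,"delta_pos": [0,0,1.8],"yaw": 0},{"claw": -1,"delta_pos": [0,0,1],"yaw": 0},{"claw": 0,"delta_pos": [0,0,0],"yaw": 0},{"claw": 0.3,"delta_pos": [0,0,0],"yaw": 0},{"claw": 1,"delta_pos": [0,0,0],"yaw": 0},{"claw": 1,"delta_pos": [0,0,0],"yaw": 0},{"claw": 1,"delta_pos": [0,0,0],"yaw": 0}]' --grip_force 60

```text
clock: 4.82
eef_pos: [519.3, -22.6, 242.5]
tcp_rot: [-3.141, -0.0, 0.993]
contact_force: [-4.7, 3.8, 9.3]
opening: 0.314
grasp_force: 58.3
```

Request:
apply_moves --deltas '[{"claw": 1,"delta_pos": [0,0,0],"yaw": 0},{"claw": 1,"delta_pos": [0,0,0],"yaw": 0}]'

```text
clock: 5.08
eef_pos: [519.3, -22.6, 242.5]
tcp_rot: [-3.141, -0.0, 0.993]
contact_force: [-3.8, 3.5, 9.2]
opening: 0.31
grasp_force: 58.3
```

Request:
apply_moves --deltas '[{"claw": 1,"delta_pos": [0,-0.07,-0.3],"yaw": 0},{"claw": 1,"delta_pos": [0,0,-0.3],"yaw": 0},{"claw": 1,"delta_pos": [0,0,-0.3],"yaw": 0},{"claw": 1,"delta_pos": [0,0,-0.25],"yaw": 0},{"claw": 1,"delta_pos": [0,0,0],"yaw": 0},{"claw": 1,"delta_pos": [0,0,0],"yaw": 0}]'

```text
clock: 5.82
eef_pos: [518.9, -22.5, 253.1]
tcp_rot: [-3.141, 0.0, 0.993]
contact_force: [1.2, 2.8, -10.2]
opening: 0.31
grasp_force: 59.6
```

Run:
```python
from h import *
from rig import r
s=r.sense();f=r.grab_frame("wrist");cv2.imwrite("pics/w3.png",f["img"][200:480,180:460])
print(s["eef_pos"],s["contact_force"],s["wrist_torque"]);print(headw(s,f,win=(250,400,150,420)))
```

```text
[518.93279428 -22.52567178 253.08266922] [  1.16558202   2.76792545 -10.16127109] [ 0.32363377 -0.35232364  0.00564145]
{'n': np.int64(1656), 'h': np.float64(110.14133692943642), 'c': array([521.6, -22.8]), 'size': array([25.5, 47.3]), 'px': ((324.80157470703125, 340.2888488769531), 74.66006469726562), 'tool': array([  1.2,   2.4, 142.9])}
```

View pics/w3.png

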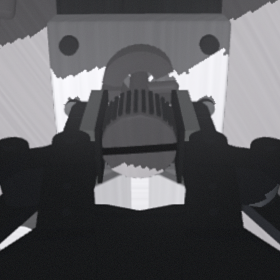

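The picture shows the head gripped and raised with the shank visible below it (slot line near (140,150) in the crop). The lift is about 10.5 mm at 10 N. Now the turn.

Request:
apply_moves --deltas '[{"claw": 1,"delta_pos": [0,0,-0.05],"yaw": -0.12},{"claw": 1,"delta_pos": [0,0,0],"yaw": -0.12},{"claw": 1,"delta_pos": [0,0,0],"yaw": -0.12},{"claw": 1,"delta_pos": [0,0,0],"yaw": -0.12},{"claw": 1,"delta_pos": [0,0,0],"yaw": -0.12},{"claw": 1,"delta_pos": [0,0,-0.03],"yaw": -0.12},{"claw": 1,"delta_pos": [0,0,0],"yaw": 0}]' --grip_force 60

```text
clock: 6.75
eef_pos: [518.7, -22.4, 253.7]
tcp_rot: [-3.141, -0.001, 1.712]
contact_force: [-0.6, 3.8, -11.4]
opening: 0.307
grasp_force: 59.6
```

Run:
```python
from rig import r
s=r.sense();print(s["wrist_torque"],s["qpos"])
```

```text
[ 0.70365538 -0.19777176 -0.00245822] [-4.61828894e-02  3.92914553e-01  1.97940869e+00  4.55372173e-04
  7.70419739e-01 -1.87558914e-01]
```

Request:
apply_moves --deltas '[{"claw": 1,"delta_pos": [0,0,-0.03],"yaw": -0.14},{"claw": 1,"delta_pos": [0,0,-0.03],"yaw": -0.14},{"claw": 1,"delta_pos": [0,0,-0.03],"yaw": -0.14},{"claw": 1,"delta_pos": [0,0,-0.02],"yaw": -0.14},{"claw": 1,"delta_pos": [0,0,-0.02],"yaw": -0.14},{"claw": 1,"delta_pos": [0,0,-0.02],"yaw": -0.14},{"claw": 1,"delta_pos": [0,0,0],"yaw": 0}]'

```text
clock: 7.62
eef_pos: [518.3, -22.5, 255.0]
tcp_rot: [-3.141, -0.002, 2.549]
contact_force: [-2.8, 4.1, -12.1]
opening: 0.307
grasp_force: 59.6
```

Run:
```python
from h import *
from rig import r
s=r.sense();f=r.grab_frame("wrist");cv2.imwrite("pics/w4.png",f["img"][200:480,180:460]);print(s["wrist_torque"],s["qpos"][5])
```

```text
[0.72602163 0.28592836 0.0210554 ] -1.0251008659670784
```

View pics/w4.png

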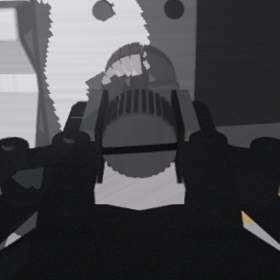

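Request:
apply_moves --deltas '[{"claw": 1,"delta_pos": [0,0,-0.02],"yaw": -0.15},{"claw": 1,"delta_pos": [0,0,-0.02],"yaw": -0.15},{"claw": 1,"delta_pos": [0,0,-0.02],"yaw": -0.15},{"claw": 1,"delta_pos": [0,0,0],"yaw": -0.15},{"claw": 1,"delta_pos": [0,0,0],"yaw": -0.15},{"claw": 1,"delta_pos": [0,0,0],"yaw": -0.15},{"claw": 1,"delta_pos": [0,0,0],"yaw": -0.05},{"claw": 1,"delta_pos": [0,0,0],"yaw": 0}]'

```text
clock: 8.68
eef_pos: [518.2, -22.8, 255.6]
tcp_rot: [3.141, -0.003, -2.784]
contact_force: [-4.3, -0.6, -11.1]
opening: 0.31
grasp_force: 59.6
```

Run:
```python
from rig import r
s=r.sense();print(s["wrist_torque"],s["qpos"][5])
```

```text
[0.10164033 0.7381581  0.06716503] -1.9744720071446957
```

Request:
apply_moves --deltas '[{"claw": 1,"delta_pos": [0,0,0],"yaw": -0.05},{"claw": 1,"delta_pos": [0,0,0],"yaw": -0.05},{"claw": 1,"delta_pos": [0,0,0],"yaw": -0.05},{"claw": 1,"delta_pos": [0,0,0],"yaw": 0}]'

```text
clock: 9.18
eef_pos: [519.0, -22.7, 256.0]
tcp_rot: [3.141, -0.0, -2.635]
contact_force: [-1.8, 0.8, -11.2]
opening: 0.307
grasp_force: 59.7
```

Run:
```python
from h import *
from rig import r
s=r.sense();f=r.grab_frame("wrist");cv2.imwrite("pics/w5.png",f["img"][200:480,180:460]);print(s["wrist_torque"],s["qpos"][5])
```

```text
[ 0.02379134  0.31508967 -1.06262922] -2.1239440902368907
```

View pics/w5.png

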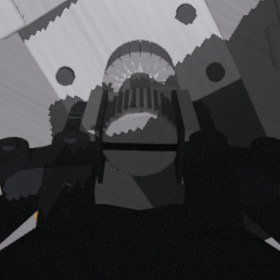

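The slot has turned with the gripper and torque rose to about 1 N m, so the screw is at its stop. I ease off to see whether the thread holds it.

Request:
apply_moves --deltas '[{"claw": 1,"delta_pos": [0,0,0.1],"yaw": 0.03},{"claw": 1,"delta_pos": [0,0,0.05],"yaw": 0},{"claw": 1,"delta_pos": [0,0,0],"yaw": 0}]'

```text
clock: 9.6
eef_pos: [519.1, -22.6, 255.2]
tcp_rot: [-3.141, 0.0, -2.661]
contact_force: [-5.4, 0.5, -0.3]
opening: 0.309
grasp_force: 60.8
```

The z force fell to zero, so the thread is carrying the screw. Now I slide the cradle.

Request:
apply_moves --deltas '[{"claw": 1,"delta_pos": [-0.44,0.25,0],"yaw": 0},{"claw": 1,"delta_pos": [-1.3,0.74,0],"yaw": 0},{"claw": 1,"delta_pos": [-1.74,0.98,0],"yaw": 0},{"claw": 1,"delta_pos": [-1.74,0.98,0],"yaw": 0},{"claw": 1,"delta_pos": [-1.74,0.98,0],"yaw": 0},{"claw": 1,"delta_pos": [-0.96,0.54,0],"yaw": 0},{"claw": 1,"delta_pos": [-0.44,0.25,0],"yaw": 0},{"claw": 1,"delta_pos": [0,0,0],"yaw": 0}]'

```text
clock: 10.6
eef_pos: [571.7, 58.8, 255.3]
tcp_rot: [3.141, 0.001, -2.661]
contact_force: [-5.0, 4.8, -1.4]
opening: 0.31
grasp_force: 60.6
```

Request:
apply_moves --deltas '[{"claw": 1,"delta_pos": [-0.17,0.1,0],"yaw": 0},{"claw": 1,"delta_pos": [-0.17,0.1,0],"yaw": 0},{"claw": 1,"delta_pos": [-0.09,0.05,0],"yaw": 0},{"claw": 1,"delta_pos": [0,0,0],"yaw": 0},{"claw": 1,"delta_pos": [0,0,0],"yaw": 0}]'

```text
clock: 11.22
eef_pos: [573.5, 61.6, 255.2]
tcp_rot: [-3.141, -0.002, -2.661]
contact_force: [-7.3, -4.4, 0.7]
opening: 0.311
grasp_force: 61.0
```

Request:
apply_moves --deltas '[{"claw": 1,"delta_pos": [-0.17,0.1,0],"yaw": 0},{"claw": 1,"delta_pos": [0,0,0],"yaw": 0},{"claw": 1,"delta_pos": [0,0,0],"yaw": 0}]'

```text
clock: 11.6
eef_pos: [574.0, 62.3, 255.1]
tcp_rot: [-3.14, -0.004, -2.66]
contact_force: [-10.4, -11.0, 4.1]
opening: 0.306
grasp_force: 61.3
```

Request:
apply_moves --deltas '[{"claw": 0.2,"delta_pos": [0,0,0],"yaw": 0},{"claw": -0.2,"delta_pos": [0,0,0],"yaw": 0},{"claw": -1,"delta_pos": [0,0,0],"yaw": 0},{"claw": -1,"delta_pos": [0,0,0],"yaw": 0},{"claw": -1,"delta_pos": [0,0,0],"yaw": 0},{"claw": -1,"delta_pos": [0,0,-2],"yaw": 0},{"claw": -1,"delta_pos": [0,0,-4],"yaw": 0},{"claw": -1,"delta_pos": [0,0,-5],"yaw": 0}]'

```text
clock: 12.6
eef_pos: [574.6, 63.8, 364.8]
tcp_rot: [3.141, -0.002, -2.66]
contact_force: [0.6, 0.1, 1.3]
opening: 0.999
grasp_force: 0.0
```

Run:
```python
from h import *
from rig import r
s=r.sense();f=r.grab_frame("wrist");cv2.imwrite("pics/w6.png",f["img"])
print(s["eef_pos"],headw(s,f,win=(250,400,150,400)))
f=r.grab_frame("scene");cv2.imwrite("pics/s2.png",f["img"])
```

```text
[574.61295959  63.84048332 364.84796216] {'n': np.int64(1565), 'h': np.float64(112.27944467085645), 'c': array([572.9,  60.6]), 'size': array([28.8, 29.4]), 'px': ((316.6699523925781, 246.9025115966797), 23.687238693237305), 'tool': array([  2.5,  -2.3, 252.6])}
```

View pics/w6.png

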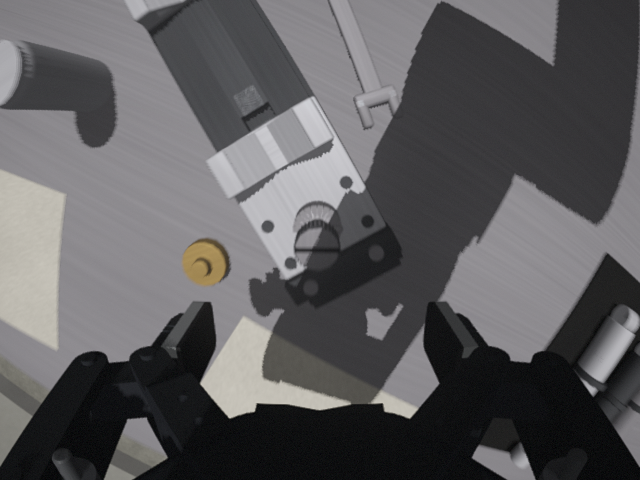

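View pics/s2.png

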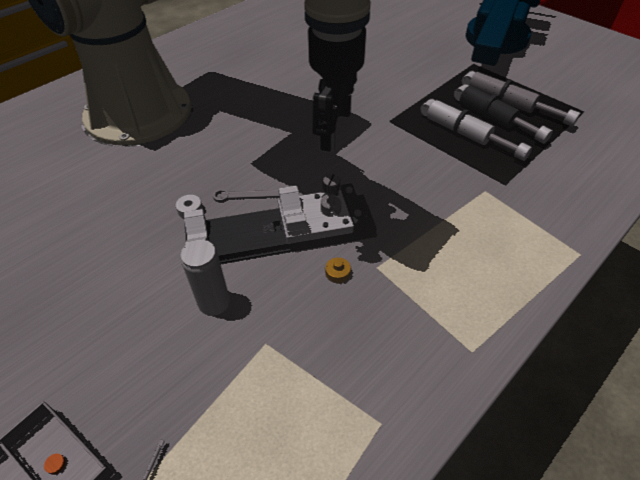

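Wrist view: the plate edge lies against the stop bar (near (340,265)), and the head top at (317,247) is 112–113 mm up with nothing holding it. The scene view shows the can still standing.

```bash
python3 -c "
from rig import r
print(r.sign_off())"
```

```text
the job is handed in; nothing more can be done
None
```

The job is handed in: the screw was turned to its stop and stays up on its thread, the cradle was drawn about 100 mm until it pressed on the end stop, and the can was not touched; the clock read about 12.6 s.

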